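# Unstopper the last field flask for airing

### The job

One of the three leaning flasks in the rack still has its rubber stopper in. Fold that flask's carrying handle right down to the far side, like its neighbours'; then work the tight stopper out by rocking it to and fro, towards you and away from you, several times while drawing it out along the neck, so that the flask is not dragged up out of its clips. Stand the stopper upright, grip up, on the floor of the mess tin with the other two, setting it down gently and knocking nothing over.

Things in the scene. Friction and masses are not known exactly. Their poses are not given: they have to be found in the camera images.
- rack: Plywood rack fixed to the table, 230 x 320 x 130 mm, holding three flasks side by side at 95 mm pitch along its own y. Origin: on the table, near the middle of its base. The flasks' necks lean 0.52 rad (30 degrees) from vertical towards the rack's -x side (the robot's side).
- flask_mouth (a point): Centre of the mouth (rim plane) of the stoppered flask: olive steel vacuum flask, body 72 mm in diameter, 215 mm long, neck 48 mm outer, 30 mm inner diameter, 0.7 kg, in any of the three places. z: the neck's axis, out of the flask (up and towards the robot); y: the rack's y (sideways); x: across the neck, to the far side and up.
- flask (a joint): How far (m) the stoppered flask has been dragged up along its axis in its spring clips; 0 as it stands; it does not spring back. Clips and weight hold it against only about 12 N, while pulling the stopper straight out takes about 25 N or more.
- bail (a joint): Carrying handle (bail) of the stoppered flask, in rad: 0 = standing over the mouth along the neck's axis, positive = folded to the far side; stops at -0.6 and 1.9. Wire arch, wire 6 mm thick, 62 mm wide along y, hinged at both sides of the neck about y, 12 mm below the rim. Stays where it is left; 1 to 2 N at its top moves it. Starts roughly upright; the neighbours' stand at 1.75.
- bail_grip (a point): Middle of the bail's black grip sleeve (12 mm thick, 36 mm long along y) at the top of the arch, 72 mm from the hinge axis. z points from the hinge to the grip, y along the sleeve.
- stopper: Black rubber stopper in that flask, 60 g, 63 mm tall. Origin: centre of its flat lower end (24 mm across); z: its axis, towards the grip. From below: sealing bead 30 mm across centred at 5 mm, shank 24 mm across up to 29 mm, head disc 42 mm across from 29 to 35 mm, flat grip from 35 to 63 mm, 14 mm thick along x, 30 mm wide along y. Starts 24 mm deep, the head 5 mm clear of the rim.
- stopper_bead (a point): Centre of the sealing bead, 5 mm above the stopper's lower end, at first 19 mm below the rim. The neck squeezes it on its near and far sides (-x, +x): swung about this point to -x and +x, 0.15 rad each way, one side climbs as the other slips back, so it comes out about 3 mm a swing with little net pull. Sideways (y) rocking does not help. Free once the bead is past the rim.
- stopper_grip (a point): Point in the middle of the stopper's flat grip, 57 mm above its lower end (22 mm above the head disc, 6 mm below the grip's top). Same axes as the stopper: squeeze along x.
- tin: Loose aluminium mess tin, open on top, 140 (x) x 190 (y) x 45 mm high, walls and floor 3 mm, 0.45 kg. Origin: under the middle of its floor. Two spare stoppers stand in its -y half, within 70 mm of that end; the rest of its floor is free.
- spare_a: A stopper like the one in the flask, standing upright in the tin; origin at its lower end. To be left standing.
- spare_b: Another such stopper, standing upright in the tin. To be left standing.
- open_a_mouth (a point): Mouth of a neighbouring flask, open, its bail folded back, fixed; same shape and axes as the stoppered one.
- open_b_mouth (a point): Mouth of the other open neighbouring flask; same.
- canteen: Bystander: olive plastic canteen with a screw cap, oval 80 x 132 mm, 206 mm tall, loose, standing. Origin under its middle.
- mug: Bystander: steel mug, 80 mm across, 80 mm tall, loose. Origin under its middle.
Not all that is in view belongs to the job. What is shaped like the spare_a but purple is not meant.

How it is judged:
By the outcome, as a careful person would: the job done as asked, in the order asked, and still so for the second after the job is handed in, with the robot touching nothing.
It also fails if it takes over 58 s, if anything falls off the work surface, if the arm or the gripper's body presses on something with over 40 N, if the wrist force passes 120 N, or if a joint passes its speed limit or range.

### The arm

A 7-joint arm with a two-finger parallel gripper is mounted at the origin on the work surface. World frame = base frame: x ahead of the robot, y to its left, z up, the work surface at z = 0. Lengths are in m, angles in rad, forces in N, time in s.
With the tool pointing down it reaches from about 0.4 to 0.925 m from the base axis. Payload 4.1 kg.
Tool frame: the origin (TCP) lies on the centre line of the jaws, within the pads' length; the fingertips stand 22 mm ahead of it and the grasp point (between the pads) lies 3 mm ahead of it; z points along the fingers, y is the line along which they close (so a half turn about z gives the same grasp; the last joint's range is limited). The gripper opens to 85 mm and grips with 20 to 120 N. Pads are 22 mm wide; open, the fingers measure 114 mm over their backs; the gripper's body (76 mm by 85 mm) begins 54 mm behind the grasp point. The pads swing forward as they close: fully open they stand 13 mm farther back than shut.
Start: joints at [-1.368, 0.398, 0.045, 1.537, -0.019, 1.207, -0.051], TCP at [0.193, 0.621, 0.253] pointing down, gripper open.
Joint ranges: [-2.82, 2.82], [-0.49, 2.23], [-1.37, 1.46], [0, 2.46], [-1.36, 4.5], [0.23, 2], [-2.94, 2.94]. Speed limits (rad/s): [2.57, 2.57, 3.14, 3.14, 3.14, 3.14, 3.14].

### API

Orientations are given as a unit quaternion [w, x, y, z].
In Python, from bench import sense, read_camera, hand_in gives the robot as it stands. The module is installed in compiled form; this text tells all that it offers.
- The arm moves only by the tool jog_arm, never from a script. Its argument "plan" is a list of rows, each an object of numbers: "x", "y", "z": the shift along the tool's x, y, z in cm; "yaw": the turn about the tool's z in rad; "grip": the opening, from 0 (shut) to 1 (fully open). A call has 1 to 20 rows; each row is the pose to reach, as a shift and turn from the pose commanded when the call began, along the tool's axes at that moment; what a row does not reach only later rows make up. A row lasts 1/10 s, in which the tool goes at most 50 mm and 8.59 degrees, less where a joint would pass 70% of its speed; a pose out of reach is approached as far as the arm can. A call with a gripper value outside its range is refused whole. The fingers move at their own pace and stop on an object; "squeeze" is the grip in N (left out, the last holds). Time passes only in rows, so rows that repeat a pose let the fingers close. It gives the time, the measured TCP pose, the force, the opening and the grip force at its end, in the units of the state.
- sense(): the state, without advancing time (a new reading comes with each control period).
- read_camera(name): name is "scene" or "top"; returns a dict with "color" (420x560x3 uint8, red, green, blue), "range_z" (420x560 float32, m along the optical axis (not along the pixel's ray), 0 where there is no reading), "fx", "fy", "cx", "cy" (pixels), "k1" (the pictures are not rectified: a ray, as slopes to the right and down, at radius r is drawn at 1 + k1 r^2 times it, then the intrinsics apply), "rvec" (rotation vector, rad) and "tvec" (3), from world to camera coordinates, as OpenCV has them. Camera axes: x right, y down, z forward; pixel columns grow to the right and rows downward; lengths in m; the calibration is good to about 2 mm. A picture is of the moment at which its call begins.
- hand_in(): hands the job in; it is judged then, once.
The state is a dict: "clock": time; "q": joint angles; "joint_vel": joint speeds; "joint_efforts": joint torques, N m; "tcp_pos": TCP position; "ee_rot": TCP orientation; "force": force on the tool from outside, world axes, zero at the start; "wrist_torque": the same for the moment, N m; "width": opening from 0.0 (shut) to 1.0 (fully open); "gripper_force": force on a finger pad.
Only numpy, scipy, OpenCV 4.12 (cv2) and the standard library are available. Lean on these libraries where they do the work, as an engineer would, in place of code of your own. Each camera call takes 0.05 s, during which the arm holds its last target. There are 200 camera calls.

## Working session

There is one attempt and no reset: what is moved stays moved. The work goes in short steps, Python scripts to look and compute and a tool call to move; the robot and the scene stay as the last step left them, time stands still between calls to the robot, and variables do not carry over. Pictures are saved under pics/ and viewed, at most 10 in all, crops included, and the job is handed in when it is done.

Besides the shell and the picture viewer there is one more tool, called after "Emit:" by a JSON object that holds its "fn" and its "kwargs". jog_arm: Moves the arm, as the interface text tells. Its arguments: {"type":"object","properties":{"plan":{"type":"array"},"squeeze":{"type":"number"}},"required":["plan"]}

```bash
mkdir -p pics
cat > h.py <<'E'
import numpy as np, cv2
from bench import sense, read_camera, hand_in
from scipy.spatial.transform import Rotation as R
def cloud(c):
    h,w=c["range_z"].shape
    u,v=np.meshgrid(np.arange(w),np.arange(h))
    xd=(u-c["cx"])/c["fx"]; yd=(v-c["cy"])/c["fy"]
    x,y=xd.copy(),yd.copy()
    for _ in range(8):
        s=1+c["k1"]*(x*x+y*y); x=xd/s; y=yd/s
    z=c["range_z"]; P=np.dstack([x*z,y*z,z])
    M=cv2.Rodrigues(np.array(c["rvec"],float))[0]
    W=(P-np.array(c["tvec"]).ravel())@M
    W[z<=0]=np.nan
    return W
def proj(c,p):
    M=cv2.Rodrigues(np.array(c["rvec"],float))[0]
    q=M@np.array(p)+np.array(c["tvec"]).ravel(); x,y=q[:2]/q[2]; s=1+c["k1"]*(x*x+y*y)
    return c["fx"]*x*s+c["cx"],c["fy"]*y*s+c["cy"]
E
python3 - <<'E'
from h import *
print(sense())
for n in ("scene","top"):
    c=read_camera(n); np.save(f"{n}.npy",c,allow_pickle=True)
    cv2.imwrite(f"pics/{n}0.png",cv2.resize(c["color"][...,::-1],(784,588)))
    M=cv2.Rodrigues(np.array(c["rvec"],float))[0]; print(n,-M.T@np.array(c["tvec"]).ravel(),M[2])
E
```

```text
{'clock': 0.0, 'q': array([-1.36797598,  0.39921137,  0.04502999,  1.53789204, -0.0187084 ,
        1.20688957, -0.05066102]), 'joint_vel': array([-0.00068176,  0.00125729,  0.00110235, -0.00179676,  0.0010188 ,
       -0.00022235, -0.00080105]), 'joint_efforts': array([ 8.22834477e-05, -4.75129509e+01,  1.36517733e+00, -2.54216301e+01,
        1.16490948e-02,  9.69536835e-03, -1.26798898e-05]), 'tcp_pos': array([0.19301366, 0.62005857, 0.25224546]), 'ee_rot': array([-8.50751368e-05,  1.50263096e-01,  9.88645550e-01, -9.85727646e-04]), 'force': array([ 0.47013082, -0.02589282, -0.57713117]), 'wrist_torque': array([ 0.02329077, -0.00722887, -0.0047554 ]), 'gripper_force': 0.0, 'width': 1.0013330666777704}
scene [0.91451923 0.64453027 1.02447606] [-0.36336226 -0.57958417 -0.72941762]
top [ 0.30616021 -0.03121169  1.11209476] [ 0.18777392  0.02516351 -0.98188989]
```

View pics/scene0.png

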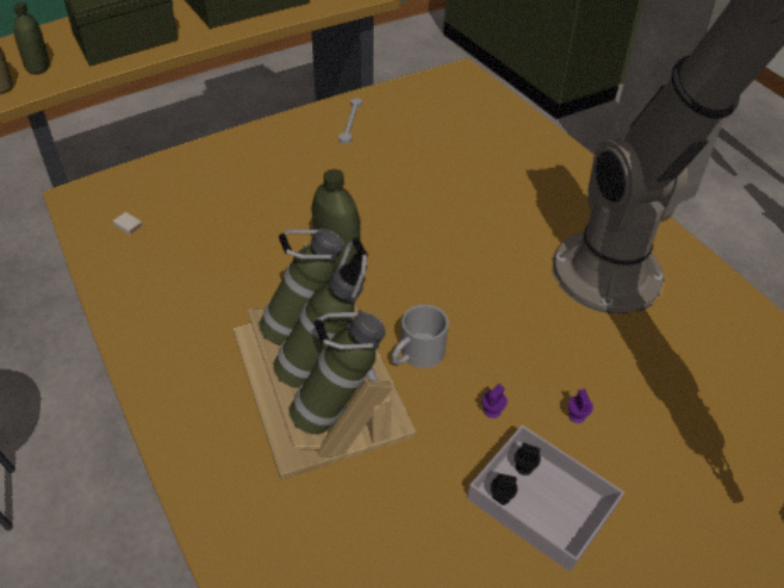

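View pics/top0.png

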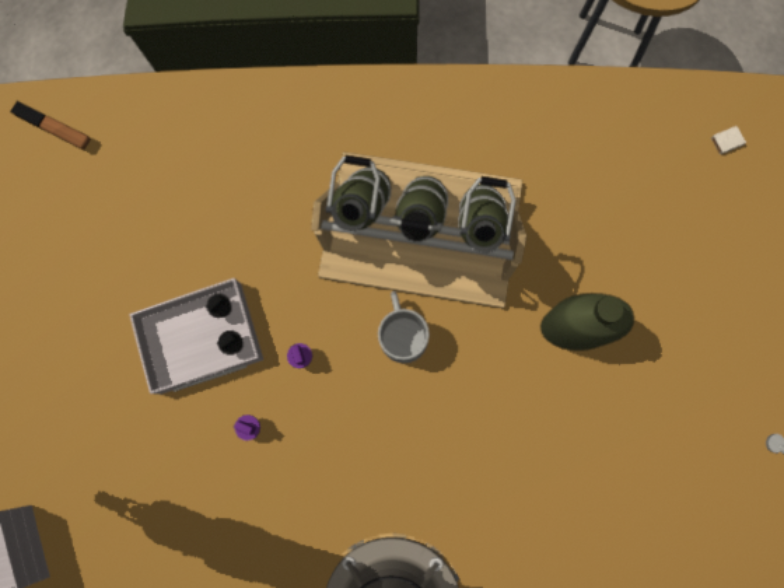

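Scene: three flasks at about (365,330), (345,275) and (325,240). The middle one holds the black stopper, with its bail standing upright. In the top view the stopper is at (417,225), the open mouths at (350,210) and (485,232), the neighbours' sleeves at (357,160) and (493,182), the tin at (195,335), and the spares at (218,305) and (230,342). Next I'll locate the black blobs and the tin.

Run:
```python
from h import *
crops=[]
for n,(r0,r1,c0,c1) in (("scene",(150,300,160,310)),("top",(95,195,220,390))):
    c=np.load(f"{n}.npy",allow_pickle=True).item(); W=cloud(c)
    cr=c["color"][r0:r1,c0:c1,::-1]; crops.append(cv2.resize(cr,(None if 0 else 390,int(390*(r1-r0)/(c1-c0))),interpolation=cv2.INTER_CUBIC))
    V=c["color"].max(2)
    m=((V<32)&(W[...,2]>0.01)&(W[...,0]>.25)).astype(np.uint8)
    k,l,s,ce=cv2.connectedComponentsWithStats(m)
    for i in range(1,k):
        if s[i,4]>25:
            P=W[l==i]; P=P[np.isfinite(P[:,0])]
            if len(P): print(n,s[i],ce[i].round(1),np.median(P,0).round(4),P.min(0).round(3),P.max(0).round(3))
    # tin: grey pixels
    if n=="top":
        g=c["color"].astype(int); t=((g.max(2)-g.min(2)<30)&(g.max(2)>70)&(W[...,2]<.08)).astype(np.uint8); t[:, 200:]=0; t[:190]=0; t[290:]=0
        cn=max(cv2.findContours(t,0,2)[0],key=cv2.contourArea)
        ok=t.astype(bool); P=W[ok]; wl=P[P[:,2]>.035]
        print("tin px",cv2.boxPoints(cv2.minAreaRect(cn)).round(1).tolist()); r=cv2.minAreaRect(wl[:,:2].astype(np.float32)); print("tin rim",r,cv2.boxPoints(r), np.nanmedian(P[P[:,2]<.02][:,2]))
h=max(x.shape[0] for x in crops)
cv2.imwrite("pics/crop.png",np.hstack([cv2.copyMakeBorder(x,0,h-x.shape[0],0,0,0) for x in crops]))
print(R.from_quat(np.roll(sense()["ee_rot"],-1)).as_matrix().round(3))
```

```text
scene [134   0  15  17  98] [142.4   5.2] [ 0.324  -1.4692  0.0343] [ 0.32 -1.6   0.01] [ 0.329 -1.41   0.081]
scene [ 47   2  15  37 106] [54.2 20. ] [ 0.7089 -1.4742  0.0837] [ 0.695 -1.613  0.017] [ 0.715 -1.387  0.151]
scene [28 26  7 20 48] [30.8 36.2] [ 0.8199 -1.4566  0.049 ] [ 0.813 -1.478  0.01 ] [ 0.833 -1.432  0.097]
scene [200 168   7  11  35] [202.5 172.5] [ 0.6245 -0.1449  0.2541] [ 0.618 -0.16   0.251] [ 0.63  -0.127  0.256]
scene [243 170  18  34 257] [251.9 188.8] [ 0.5598 -0.0355  0.2569] [ 0.44  -0.249  0.056] [ 0.581 -0.019  0.302]
scene [224 229  10  17  76] [228.6 235.8] [0.6556 0.0415 0.2533] [ 0.631 -0.017  0.144] [0.662 0.06  0.258]
scene [368 317  17  21 254] [376.  327.3] [0.4316 0.2732 0.0414] [0.413 0.25  0.01 ] [0.446 0.289 0.069]
scene [351 339  18  20 266] [359.3 348.4] [0.494  0.296  0.0427] [0.472 0.272 0.011] [0.509 0.311 0.068]
top [  9  74  22  16 165] [19.6 81.3] [0.8578 0.7024 0.0284] [0.834 0.669 0.024] [0.882 0.737 0.035]
top [247 112  17   6  61] [255.1 114.6] [0.6519 0.0433 0.2532] [0.647 0.028 0.25 ] [0.658 0.059 0.256]
top [344 127  17   6
[... 381 characters left out ...]
-0.148  0.199] [ 0.569 -0.12   0.216]
top [149 211  16  15 185] [156.5 218.2] [0.4828 0.2854 0.0485] [0.469 0.271 0.032] [0.502 0.302 0.07 ]
top [157 237  16  15 191] [164.4 244.3] [0.4217 0.2637 0.0492] [0.408 0.249 0.033] [0.441 0.286 0.069]
tin px [[89.0, 225.0], [168.8000030517578, 198.39999389648438], [188.60000610351562, 257.79998779296875], [108.80000305175781, 284.3999938964844]]
tin rim ((0.43254268169403076, 0.3305894732475281), (0.14431902766227722, 0.1910352259874344), 18.54012107849121) [[0.33375657 0.3982054 ]
 [0.39449978 0.21708463]
 [0.5313288  0.26297355]
 [0.47058558 0.4440943 ]] 0.0032279313789041896
[[-0.955  0.297 -0.   ]
 [ 0.297  0.955 -0.002]
 [-0.    -0.002 -1.   ]]
```

View pics/crop.png

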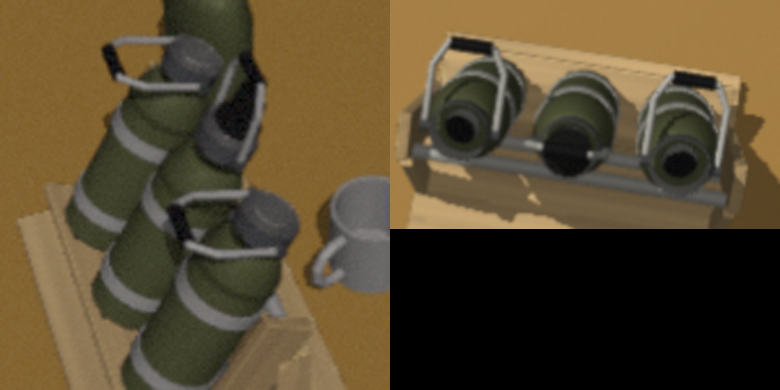

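Run:
```python
from h import *
for n in ("scene","top"):
    c=np.load(f"{n}.npy",allow_pickle=True).item(); W=cloud(c); V=c["color"].max(2)
    near=(np.hypot(W[...,0]-.56,W[...,1]+.037)<.07)
    for lo,hi in ((.29,.32),(.275,.29),(.26,.275),(.25,.26),(.235,.25)):
        m=near&(W[...,2]>lo)&(W[...,2]<hi); P=W[m]
        print(n,lo,len(P),P.mean(0).round(4),P.min(0).round(3),P.max(0).round(3),"blk",W[m&(V<32)].mean(0).round(4))
    # neighbour rim tops
    for q in ((.59,.056),(.558,-.134)):
        P=W[(np.hypot(W[...,0]-q[0],W[...,1]-q[1])<.04)&(W[...,2]>.215)]; print("rim",P.mean(0).round(4),P.max(0).round(3),P.min(0).round(3))
    q=W[...,2]; print("mug/canteen max",W[(abs(W[...,0]-.42)<.06)&(abs(W[...,1]+.0)<.1)&(q>.02)].mean(0))
```

```text
scene 0.29 97 [ 0.5495 -0.0316  0.2968] [ 0.54  -0.056  0.29 ] [ 0.557 -0.009  0.302] blk [ 0.5507 -0.036   0.2974]
scene 0.275 39 [ 0.5542 -0.0259  0.282 ] [ 0.546 -0.068  0.275] [ 0.562 -0.003  0.289] blk [ 0.5474 -0.0583  0.2849]
scene 0.26 116 [ 0.5547 -0.035   0.2671] [ 0.543 -0.07   0.26 ] [ 0.567 -0.003  0.275] blk [ 0.554  -0.0362  0.2668]
scene 0.25 120 [ 0.5661 -0.0359  0.2541] [ 0.553 -0.069  0.25 ] [ 0.581 -0.004  0.26 ] blk [ 0.5673 -0.0358  0.2538]
scene 0.235 197 [ 0.5752 -0.0343  0.2418] [ 0.545 -0.101  0.235] [ 0.595 -0.004  0.25 ] blk [ 0.5689 -0.0324  0.2467]
rim [0.595  0.0548 0.228 ] [0.627 0.089 0.246] [0.56  0.019 0.215]
rim [ 0.5624 -0.1324  0.2279] [ 0.594 -0.097  0.244] [ 0.528 -0.169  0.215]
mug/canteen max [ 0.43501604 -0.01610682  0.0550602 ]
top 0.29 154 [ 0.5473 -0.0343  0.2962] [ 0.541 -0.059  0.29 ] [ 0.555 -0.012  0.3  ] blk [ 0.547  -0.0352  0.2966]
top 0.275 29 [ 0.5518 -0.0361  0.2827] [ 0.544 -0.068  0.276] [ 0.561 -0.004  0.29 ] blk [nan nan nan]
top 0.26 73 [ 0.5459 -0.034   0.2671] [ 0.541 -0.069  0.261] [ 0.568 -0.002  0.274] blk [ 0.5452 -0.0341  0.267 ]
top 0.25 62 [ 0.5737 -0.0389  0.2522] [ 0.559 -0.067  0.25 ] [ 0.581 -0.007  0.257] blk [ 0.5727 -0.0397  0.2522]
top 0.235 132 [ 0.5692 -0.0384  0.2425] [ 0.543 -0.066  0.235] [0.602 0.019 0.25 ] blk [ 0.5603 -0.0407  0.2437]
rim [0.5965 0.0536 0.2273] [0.626 0.088 0.245] [0.561 0.019 0.215]
rim [ 0.5648 -0.1342  0.2276] [ 0.592 -0.097  0.245] [ 0.531 -0.169  0.215]
mug/canteen max [ 0.43904617 -0.01582684  0.06418525]<stdin>:7: RuntimeWarning: Mean of empty slice.
  ret = um.true_divide(
```

Emit:
{"fn": "jog_arm", "kwargs": {"plan": [{"z":-5.6,"grip":0},{"z":-5.6,"grip":0},{"x":-24,"y":-26,"z":-5.6,"yaw":-0.13,"grip":0},{"x":-24,"y":-26,"z":-5.6,"yaw":-0.13,"grip":0},{"x":-24,"y":-26,"z":-5.6,"yaw":-0.13,"grip":0},{"x":-24,"y":-26,"z":-5.6,"yaw":-0.13,"grip":0},{"x":-24,"y":-26,"z":-5.6,"yaw":-0.13,"grip":0},{"x":-24,"y":-26,"z":-5.6,"yaw":-0.13,"grip":0},{"x":-48.4,"y":-52.6,"z":-5.6,"yaw":-0.13,"grip":0},{"x":-48.4,"y":-52.6,"z":-5.6,"yaw":-0.13,"grip":0},{"x":-48.4,"y":-52.6,"z":-5.6,"yaw":-0.13,"grip":0},{"x":-48.4,"y":-52.6,"z":-5.6,"yaw":-0.13,"grip":0},{"x":-48.4,"y":-52.6,"z":-5.6,"yaw":-0.13,"grip":0},{"x":-48.4,"y":-52.6,"z":-5.6,"yaw":-0.13,"grip":0},{"x":-48.4,"y":-52.6,"z":-5.6,"yaw":-0.13,"grip":0},{"x":-48.4,"y":-52.6,"z":-5.6,"yaw":-0.13,"grip":0},{"x":-48.4,"y":-52.6,"z":-5.6,"yaw":-0.13,"grip":0}]}}

```text
validation failed for argument at $.pl...
```

Emit:
{"fn": "jog_arm", "kwargs": {"plan": [{"x":0,"y":0,"z":-5.6,"yaw":0,"grip":0},{"x":0,"y":0,"z":-5.6,"yaw":0,"grip":0}]}}

```text
clock: 0.3
tcp_pos: [0.1939, 0.6228, 0.3145]
ee_rot: [0.0, 0.15, 0.989, 0.004]
force: [0.8, 0.4, 2.0]
width: 0.69
gripper_force: 0.0
```

Emit:
{"fn": "jog_arm", "kwargs": {"plan": [{"x":-24,"y":-26,"z":0,"yaw":-0.13,"grip":0},{"x":-24,"y":-26,"z":0,"yaw":-0.13,"grip":0},{"x":-24,"y":-26,"z":0,"yaw":-0.13,"grip":0},{"x":-24,"y":-26,"z":0,"yaw":-0.13,"grip":0},{"x":-24,"y":-26,"z":0,"yaw":-0.13,"grip":0},{"x":-24,"y":-26,"z":0,"yaw":-0.13,"grip":0},{"x":-48.4,"y":-52.6,"z":0,"yaw":-0.13,"grip":0},{"x":-48.4,"y":-52.6,"z":0,"yaw":-0.13,"grip":0},{"x":-48.4,"y":-52.6,"z":0,"yaw":-0.13,"grip":0},{"x":-48.4,"y":-52.6,"z":0,"yaw":-0.13,"grip":0},{"x":-48.4,"y":-52.6,"z":0,"yaw":-0.13,"grip":0},{"x":-48.4,"y":-52.6,"z":0,"yaw":-0.13,"grip":0},{"x":-48.4,"y":-52.6,"z":0,"yaw":-0.13,"grip":0},{"x":-48.4,"y":-52.6,"z":0,"yaw":-0.13,"grip":0},{"x":-48.4,"y":-52.6,"z":0,"yaw":-0.13,"grip":0}]}}

```text
clock: 1.8
tcp_pos: [0.5, -0.0317, 0.3097]
ee_rot: [0.001, 0.09, 0.996, -0.001]
force: [-0.6, -0.5, -0.2]
width: 0.004
gripper_force: 0.0
```

Emit:
{"fn": "jog_arm", "kwargs": {"plan": [{"x":-1.5,"y":0,"z":0.3,"yaw":0,"grip":0},{"x":-3.0,"y":0,"z":0.3,"yaw":0,"grip":0},{"x":-4.2,"y":0,"z":0.2,"yaw":0,"grip":0},{"x":-5.4,"y":0,"z":0.2,"yaw":0,"grip":0},{"x":-6.7,"y":0,"z":0.3,"yaw":0,"grip":0},{"x":-7.9,"y":0,"z":0.4,"yaw":0,"grip":0},{"x":-9.0,"y":0,"z":0.9,"yaw":0,"grip":0},{"x":-10.0,"y":0,"z":1.5,"yaw":0,"grip":0},{"x":-10.7,"y":0,"z":2.2,"yaw":0,"grip":0},{"x":-11.3,"y":0,"z":2.9,"yaw":0,"grip":0},{"x":-11.9,"y":0,"z":3.8,"yaw":0,"grip":0},{"x":-12.2,"y":0,"z":4.4,"yaw":0,"grip":0},{"x":-12.4,"y":0,"z":4.8,"yaw":0,"grip":0},{"x":-12.4,"y":0,"z":4.8,"yaw":0,"grip":0},{"x":-12.4,"y":0,"z":4.8,"yaw":0,"grip":0}]}}

```text
clock: 3.3
tcp_pos: [0.6211, -0.0466, 0.2613]
ee_rot: [0.0, 0.086, 0.996, 0.0]
force: [-0.6, 1.0, 0.7]
width: 0.004
gripper_force: 0.3
```

Run:
```python
from h import *
c=read_camera("scene"); np.save("s1.npy",c,allow_pickle=True)
cv2.imwrite("pics/s1.png",cv2.resize(c["color"][120:300,120:340,::-1],(733,600)))
W=cloud(c);V=c["color"].max(2)
m=(V<32)&(np.hypot(W[...,0]-.638,W[...,1]+.05)<.03)&(W[...,2]>.2);P=W[m];print(len(P),P.mean(0) if len(P) else 0, sense()["force"],sense()["tcp_pos"])
```

```text
478 [ 0.64289455 -0.03648242  0.34435287] [-0.29513795  0.27924862  0.02116568] [ 0.62111444 -0.04661879  0.26154363]
```

View pics/s1.png

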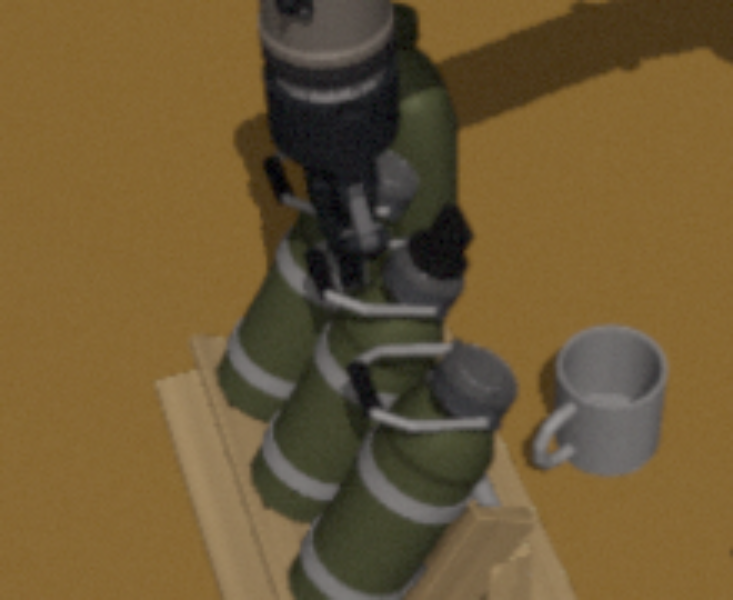

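Emit:
{"fn": "jog_arm", "kwargs": {"plan": [{"x":0,"y":0,"z":-4,"yaw":0,"grip":0},{"x":0,"y":0,"z":-8,"yaw":0,"grip":0.3},{"x":-3,"y":0,"z":-12,"yaw":0,"grip":0.75},{"x":-3,"y":0,"z":-12,"yaw":0,"grip":0.75},{"x":-3,"y":0,"z":-12,"yaw":0,"grip":0.75},{"x":-3,"y":0,"z":-12,"yaw":0,"grip":0.75}]}}

```text
clock: 3.95
tcp_pos: [0.65, -0.0516, 0.3802]
ee_rot: [-0.001, 0.086, 0.996, 0.0]
force: [-0.1, -0.0, -0.6]
width: 0.752
gripper_force: 0.0
```

Run:
```python
from h import *
for n in ("scene","top"):
    c=read_camera(n); np.save(n+"2.npy",c,allow_pickle=True); W=cloud(c); V=c["color"].max(2)
    m=(V<32)&(W[...,2]>.2)&(W[...,2]<.32)
    k,l,s,ce=cv2.connectedComponentsWithStats(m.astype(np.uint8))
    for i in range(1,k):
        P=W[l==i]
        if s[i,4]>25: print(n,s[i],np.median(P,0).round(4),P.min(0).round(3),P.max(0).round(3))
    m=(np.hypot(W[...,0]-.555,W[...,1]+.037)<.035)&(W[...,2]>.258)&(W[...,2]<.31);P=W[m];print("grip",len(P),P.mean(0).round(4),P.min(0).round(3),P.max(0).round(3))
    T=P[P[:,2]>P[:,2].max()-.008]; print("top",T.mean(0).round(4))
s=sense();print(s["tcp_pos"],s["ee_rot"],s["width"])
```

```text
scene [443 116  11   8  42] [0.0794 0.0321 0.3125] [0.071 0.017 0.296] [0.086 0.043 0.32 ]
scene [199 167   7  13  42] [ 0.625  -0.1459  0.2532] [ 0.617 -0.162  0.248] [ 0.63  -0.126  0.257]
scene [243 182  18  22 257] [ 0.5614 -0.0309  0.2535] [ 0.545 -0.057  0.231] [ 0.579 -0.017  0.274]
scene [211 195   9  13  64] [ 0.6385 -0.0508  0.2573] [ 0.631 -0.068  0.252] [ 0.646 -0.033  0.26 ]
scene [224 229  10  15  65] [0.6561 0.0437 0.2538] [0.649 0.024 0.245] [0.662 0.06  0.257]
grip 122 [ 0.5522 -0.0329  0.2665] [ 0.539 -0.051  0.258] [ 0.563 -0.02   0.274]
top [ 0.5501 -0.0339  0.2694]
top [344 127  18   6  72] [ 0.6198 -0.1426  0.2535] [ 0.615 -0.16   0.248] [ 0.626 -0.127  0.256]
top [339 162  15  11 122] [ 0.5596 -0.1344  0.2072] [ 0.55  -0.148  0.201] [ 0.568 -0.12   0.216]<stdin>:9: RuntimeWarning: Mean of empty slice.
  ret = um.true_divide(
Traceback (most recent call last):
ValueError: zero-size array to reduction operation minimum which has no identity
```

Emit:
{"fn": "jog_arm", "kwargs": {"plan": [{"x":1.3,"y":0,"z":3,"yaw":0,"grip":0},{"x":1.3,"y":0,"z":6,"yaw":0,"grip":0},{"x":1.3,"y":0,"z":6,"yaw":0,"grip":0},{"x":1.3,"y":0,"z":8,"yaw":0,"grip":0},{"x":1.3,"y":0,"z":9,"yaw":0,"grip":0},{"x":1.3,"y":0,"z":9.8,"yaw":0,"grip":0},{"x":1.3,"y":0,"z":10.3,"yaw":0,"grip":0},{"x":1.3,"y":0,"z":10.8,"yaw":0,"grip":0},{"x":1.3,"y":0,"z":10.8,"yaw":0,"grip":0}]}}

```text
clock: 4.95
tcp_pos: [0.638, -0.0495, 0.2732]
ee_rot: [-0.0, 0.086, 0.996, 0.0]
force: [-0.4, -0.5, -0.3]
width: 0.004
gripper_force: 0.0
```

Emit:
{"fn": "jog_arm", "kwargs": {"plan": [{"x":0,"y":0,"z":-4,"yaw":0,"grip":0},{"x":4.5,"y":0,"z":-8,"yaw":0,"grip":0.75},{"x":9.1,"y":-0.1,"z":-8,"yaw":0,"grip":0.75},{"x":9.1,"y":-0.1,"z":-8,"yaw":0,"grip":0.75},{"x":9.1,"y":-0.1,"z":-8,"yaw":0,"grip":0.75},{"x":9.1,"y":-0.1,"z":-8,"yaw":0,"grip":0.75},{"x":9.1,"y":-0.1,"z":-8,"yaw":0,"grip":0.75}]}}

```text
clock: 5.65
tcp_pos: [0.549, -0.0349, 0.3529]
ee_rot: [-0.0, 0.086, 0.996, -0.0]
force: [-0.2, -0.0, 1.0]
width: 0.749
gripper_force: 0.0
```

Run:
```python
from h import *
c=read_camera("scene"); W=cloud(c); V=c["color"].max(2)
for q in ((.6385,-.0508),(.656,.0437),(.625,-.146)):
    P=W[(V<32)&(np.hypot(W[...,0]-q[0],W[...,1]-q[1])<.022)&(W[...,2]>.2)&(W[...,2]<.27)];print(len(P),np.median(P,0).round(4))
s=sense();print(s["tcp_pos"],s["ee_rot"],s["width"],s["force"])
```

```text
54 [ 0.6409 -0.0482  0.2508]
68 [0.656  0.0431 0.2537]
37 [ 0.6241 -0.1428  0.2544]
[ 0.54895866 -0.03494264  0.35279954] [-2.38972817e-04  8.58186144e-02  9.96310562e-01 -6.09992741e-04] 0.748722680438541 [ 0.24461831 -0.02817468 -0.33031491]
```

Emit:
{"fn": "jog_arm", "kwargs": {"plan": [{"x":0.2,"y":0,"z":4,"yaw":0,"grip":0.75},{"x":0.2,"y":0,"z":6.5,"yaw":0,"grip":0.75},{"x":0.2,"y":0,"z":8,"yaw":0,"grip":0.75},{"x":0.2,"y":0,"z":8.5,"yaw":0,"grip":0.75},{"x":0.2,"y":0,"z":8.5,"yaw":0,"grip":0.75},{"x":0.2,"y":0,"z":8.5,"yaw":0,"grip":0.6},{"x":0.2,"y":0,"z":8.5,"yaw":0,"grip":0.4},{"x":0.2,"y":0,"z":8.5,"yaw":0,"grip":0.2},{"x":0.2,"y":0,"z":8.5,"yaw":0,"grip":0.2},{"x":0.2,"y":0,"z":8.5,"yaw":0,"grip":0.2}], "squeeze": 45}}

```text
clock: 6.7
tcp_pos: [0.5466, -0.0347, 0.2692]
ee_rot: [0.001, 0.086, 0.996, 0.0]
force: [0.2, -0.1, 4.6]
width: 0.341
gripper_force: 45.8
```

Run:
```python
from h import *
c=read_camera("scene")
cv2.imwrite("pics/s3.png",cv2.resize(c["color"][140:260,180:320,::-1],(700,600)))
s=sense();print(s["tcp_pos"],s["width"],s["force"],s["wrist_torque"],s["gripper_force"])
```

```text
[ 0.54657625 -0.03472899  0.26920838] 0.3378050395493046 [-1.67799127  1.12428505  4.56867207] [-0.07432293  0.14162802  0.01201265] 45.88461756706238
```

View pics/s3.png

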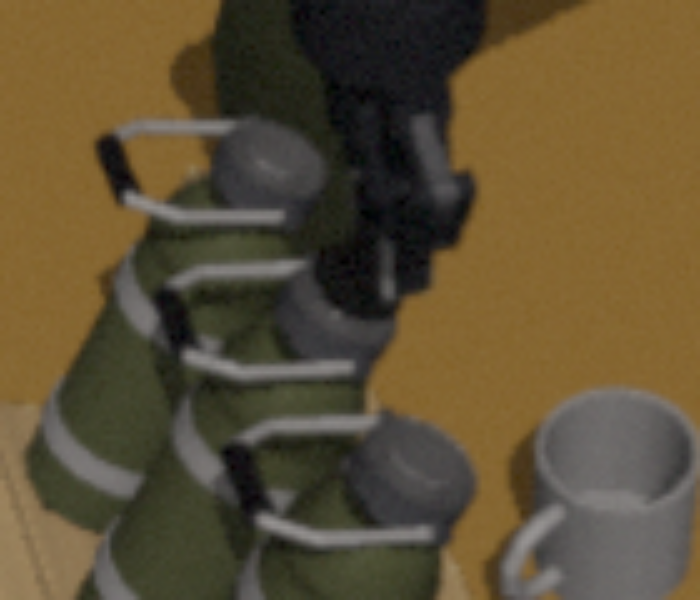

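Emit:
{"fn": "jog_arm", "kwargs": {"plan": [{"x":-0.35,"y":0,"z":-0.19,"yaw":0,"grip":0.2},{"x":-0.7,"y":0,"z":-0.39,"yaw":0,"grip":0.2},{"x":-0.7,"y":0,"z":-0.39,"yaw":0,"grip":0.2},{"x":-0.3,"y":0,"z":-0.27,"yaw":0,"grip":0.2},{"x":0.08,"y":0,"z":-0.13,"yaw":0,"grip":0.2},{"x":0.44,"y":0,"z":0.04,"yaw":0,"grip":0.2},{"x":0.79,"y":0,"z":0.23,"yaw":0,"grip":0.2},{"x":0.79,"y":0,"z":0.23,"yaw":0,"grip":0.2}]}}

```text
clock: 7.55
tcp_pos: [0.5427, -0.0341, 0.2683]
ee_rot: [0.006, 0.086, 0.996, -0.0]
force: [6.3, -1.8, 1.6]
width: 0.341
gripper_force: 45.5
```

Emit:
{"fn": "jog_arm", "kwargs": {"plan": [{"x":-0.44,"y":0,"z":-0.3,"yaw":0,"grip":0.2},{"x":-0.87,"y":0,"z":-0.59,"yaw":0,"grip":0.2},{"x":-1.3,"y":0,"z":-0.89,"yaw":0,"grip":0.2},{"x":-1.74,"y":0,"z":-1.18,"yaw":0,"grip":0.2},{"x":-1.74,"y":0,"z":-1.18,"yaw":0,"grip":0.2}]}}

```text
clock: 8.05
tcp_pos: [0.5516, -0.0356, 0.2758]
ee_rot: [-0.006, 0.086, 0.996, 0.0]
force: [-7.2, 1.2, -2.9]
width: 0.338
gripper_force: 45.5
```

```bash
cat > st.py <<'E'
from h import *
s=sense(); p=s["tcp_pos"]-np.array([.5466,-.0347,.2692]); a=np.array([-.4925,.086,.866]); x=np.array([.853,-.149,.5])
print("t",s["clock"],"A",(p@a*1000).round(1),"X",(p@x*1000).round(1),"FA",(s["force"]@a).round(1),"FX",(s["force"]@x).round(1),s["wrist_torque"].round(2),s["ee_rot"].round(3),s["width"],s["tcp_pos"].round(4))
E
python3 st.py
```

```text
t 8.05 A 3.1 X 7.6 FA 1.1 FX -7.8 [0.29 1.82 0.07] [-0.006  0.086  0.996  0.   ] 0.3377920887071764 [ 0.5516 -0.0356  0.2758]
```

Emit:
{"fn": "jog_arm", "kwargs": {"plan": [{"x":0.6,"y":0,"z":0.26,"yaw":0,"grip":0.2},{"x":1.2,"y":0,"z":0.52,"yaw":0,"grip":0.2},{"x":1.8,"y":0,"z":0.78,"yaw":0,"grip":0.2},{"x":2.4,"y":0,"z":1.04,"yaw":0,"grip":0.2},{"x":2.4,"y":0,"z":1.04,"yaw":0,"grip":0.2}]}}

```text
clock: 8.55
tcp_pos: [0.5366, -0.033, 0.2711]
ee_rot: [0.007, 0.086, 0.996, 0.0]
force: [5.0, -2.3, 4.4]
width: 0.341
gripper_force: 46.0
```

```bash
python3 st.py
```

```text
t 8.55 A 6.7 X -7.8 FA 1.1 FX 6.9 [-0.45 -1.49 -0.  ] [0.007 0.086 0.996 0.   ] 0.3409567906623528 [ 0.5366 -0.033   0.2711]
```

Emit:
{"fn": "jog_arm", "kwargs": {"plan": [{"x":-0.53,"y":0,"z":-0.39,"yaw":0,"grip":0.2},{"x":-1.05,"y":0,"z":-0.78,"yaw":0,"grip":0.2},{"x":-1.58,"y":0,"z":-1.17,"yaw":0,"grip":0.2},{"x":-2.1,"y":0,"z":-1.56,"yaw":0,"grip":0.2},{"x":-2.1,"y":0,"z":-1.56,"yaw":0,"grip":0.2}]}}

```text
clock: 9.05
tcp_pos: [0.5478, -0.035, 0.2808]
ee_rot: [-0.007, 0.086, 0.996, 0.0]
force: [-9.5, 0.3, 0.3]
width: 0.341
gripper_force: 45.9
```

```bash
python3 st.py
```

```text
t 9.05 A 9.5 X 6.9 FA 4.9 FX -8.0 [ 0.27  2.18 -0.04] [-0.007  0.086  0.996  0.   ] 0.3410344818912944 [ 0.5478 -0.035   0.2808]
```

Emit:
{"fn": "jog_arm", "kwargs": {"plan": [{"x":0.6,"y":0,"z":0.26,"yaw":0,"grip":0.2},{"x":1.2,"y":0,"z":0.52,"yaw":0,"grip":0.2},{"x":1.8,"y":0,"z":0.78,"yaw":0,"grip":0.2},{"x":2.4,"y":0,"z":1.04,"yaw":0,"grip":0.2},{"x":2.4,"y":0,"z":1.04,"yaw":0,"grip":0.2}]}}

```text
clock: 9.55
tcp_pos: [0.533, -0.0324, 0.2757]
ee_rot: [0.006, 0.086, 0.996, 0.0]
force: [4.9, -2.8, 5.6]
width: 0.337
gripper_force: 46.3
```

```bash
python3 st.py
python3 - <<'E'
from h import *
c=read_camera("scene")
cv2.imwrite("pics/s4.png",cv2.resize(c["color"][140:260,180:320,::-1],(700,600)))
E
```

```text
t 9.55 A 12.6 X -8.7 FA 2.2 FX 7.3 [-0.47 -1.31 -0.02] [0.006 0.086 0.996 0.   ] 0.3370835978272548 [ 0.533  -0.0324  0.2757]
```

View pics/s4.png

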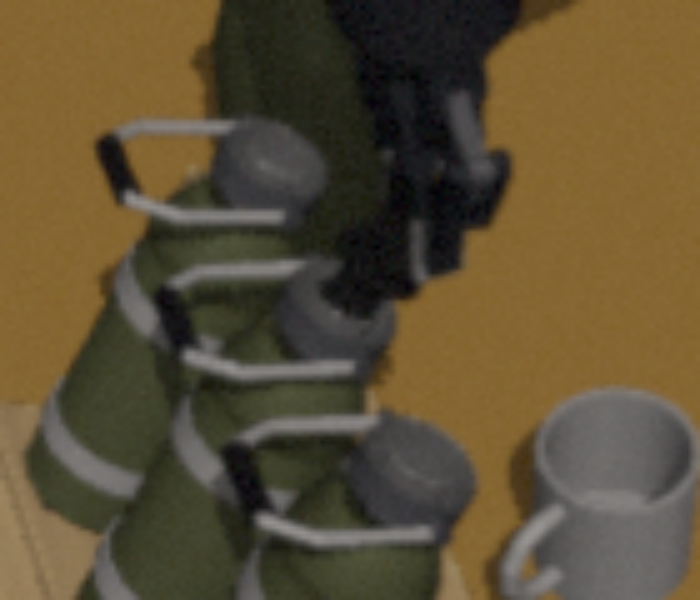

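Emit:
{"fn": "jog_arm", "kwargs": {"plan": [{"x":-0.53,"y":0,"z":-0.39,"yaw":0,"grip":0.2},{"x":-1.05,"y":0,"z":-0.78,"yaw":0,"grip":0.2},{"x":-1.58,"y":0,"z":-1.17,"yaw":0,"grip":0.2},{"x":-2.1,"y":0,"z":-1.56,"yaw":0,"grip":0.2},{"x":-2.1,"y":0,"z":-1.56,"yaw":0,"grip":0.2}]}}

```text
clock: 10.1
tcp_pos: [0.5444, -0.0344, 0.2857]
ee_rot: [-0.008, 0.086, 0.996, 0.0]
force: [-9.9, 1.2, -0.1]
width: 0.343
gripper_force: 46.4
```

```bash
python3 st.py
```

```text
t 10.1 A 15.4 X 6.3 FA 4.9 FX -8.7 [ 0.26  2.28 -0.03] [-0.008  0.086  0.996  0.   ] 0.34331553401137027 [ 0.5444 -0.0344  0.2857]
```

Emit:
{"fn": "jog_arm", "kwargs": {"plan": [{"x":-0.45,"y":0,"z":-0.14,"yaw":0,"grip":0.2},{"x":-0.94,"y":0,"z":-0.28,"yaw":0,"grip":0.2},{"x":-1.4,"y":0,"z":-0.4,"yaw":0,"grip":0.2},{"x":-1.9,"y":0,"z":-0.52,"yaw":0,"grip":0.2},{"x":-1.9,"y":0,"z":-0.52,"yaw":0,"grip":0.2}]}}

```text
clock: 10.6
tcp_pos: [0.5638, -0.0374, 0.2909]
ee_rot: [-0.007, 0.086, 0.996, 0.0]
force: [-7.3, 1.3, -1.5]
width: 0.341
gripper_force: 46.7
```

```bash
python3 st.py
python3 - <<'E'
from h import *
c=read_camera("scene")
cv2.imwrite("pics/s5.png",cv2.resize(c["color"][140:260,180:320,::-1],(700,600)))
E
```

```text
t 10.6 A 10.1 X 25.9 FA 2.4 FX -7.1 [0.34 1.99 0.05] [-0.007  0.086  0.996  0.   ] 0.3405897547175593 [ 0.5638 -0.0374  0.2909]
```

View pics/s5.png

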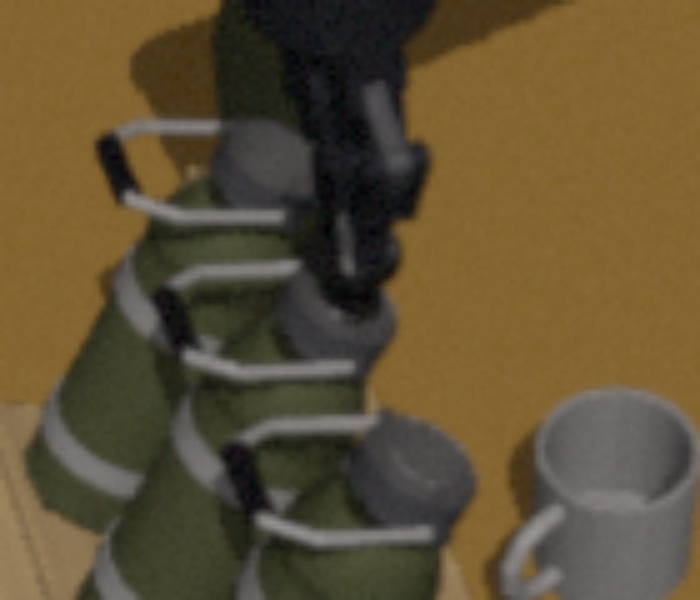

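Emit:
{"fn": "jog_arm", "kwargs": {"plan": [{"x":0.65,"y":0,"z":-0.03,"yaw":0,"grip":0.2},{"x":1.3,"y":0,"z":-0.06,"yaw":0,"grip":0.2},{"x":1.3,"y":0,"z":-0.06,"yaw":0,"grip":0.2},{"x":0.8,"y":0,"z":-0.25,"yaw":0,"grip":0.2},{"x":0.25,"y":0,"z":-0.43,"yaw":0,"grip":0.2},{"x":0.25,"y":0,"z":-0.43,"yaw":0,"grip":0.2}]}}

```text
clock: 11.25
tcp_pos: [0.5633, -0.0374, 0.297]
ee_rot: [-0.005, 0.086, 0.996, 0.0]
force: [-7.5, 1.9, 3.1]
width: 0.339
gripper_force: 47.1
```

```bash
python3 st.py
```

```text
t 11.25 A 15.6 X 28.5 FA 6.5 FX -5.1 [0.42 1.96 0.02] [-0.005  0.086  0.996  0.   ] 0.3385030144400607 [ 0.5633 -0.0374  0.297 ]
```

Emit:
{"fn": "jog_arm", "kwargs": {"plan": [{"x":0.1,"y":0,"z":-0.17,"yaw":0,"grip":0.2},{"x":0.2,"y":0,"z":-0.35,"yaw":0,"grip":0.2},{"x":0.35,"y":0,"z":-0.6,"yaw":0,"grip":0.2},{"x":0.5,"y":0,"z":-0.87,"yaw":0,"grip":0.2}]}}

```text
clock: 11.65
tcp_pos: [0.5619, -0.0374, 0.3073]
ee_rot: [0.001, 0.086, 0.996, -0.0]
force: [0.1, 0.5, -1.0]
width: 0.337
gripper_force: 46.9
```

```bash
python3 st.py
```

```text
t 11.65 A 25.2 X 32.5 FA -0.9 FX -0.5 [ 0.01 -0.04  0.03] [ 0.001  0.086  0.996 -0.   ] 0.336842022034665 [ 0.5619 -0.0374  0.3073]
```

Emit:
{"fn": "jog_arm", "kwargs": {"plan": [{"x":0.5,"y":0,"z":-0.9,"yaw":0,"grip":0.2},{"x":1.0,"y":0,"z":-1.8,"yaw":0,"grip":0.2},{"x":1.5,"y":0,"z":-3,"yaw":0,"grip":0.2},{"x":1.5,"y":0,"z":-5,"yaw":0,"grip":0.2},{"x":5.5,"y":0,"z":-5,"yaw":0,"grip":0.2},{"x":8.5,"y":0,"z":-5,"yaw":0,"grip":0.2},{"x":8.5,"y":0,"z":-5,"yaw":0,"grip":0.2},{"x":8.5,"y":0,"z":-5,"yaw":0,"grip":0.2}]}}

```text
clock: 12.45
tcp_pos: [0.4772, -0.0226, 0.3576]
ee_rot: [0.001, 0.085, 0.996, 0.001]
force: [1.3, -0.5, -0.2]
width: 0.338
gripper_force: 46.9
```

```bash
python3 st.py
python3 - <<'E'
from h import *
a=read_camera("scene");b=read_camera("top")
s=sense(); ims=[]
for c in (a,b):
    u,v=proj(c,s["tcp_pos"]-[0,0,.03]); u,v=int(u),int(v); ims.append(cv2.resize(c["color"][max(v-55,0):v+55,u-70:u+70,::-1],(390,306)))
cv2.imwrite("pics/s6.png",np.hstack(ims))
E
```

```text
t 12.45 A 111.8 X -16.8 FA -0.8 FX 1.1 [-0.01 -0.06  0.07] [0.001 0.085 0.996 0.001] 0.3379648523895977 [ 0.4772 -0.0226  0.3576]
```

View pics/s6.png

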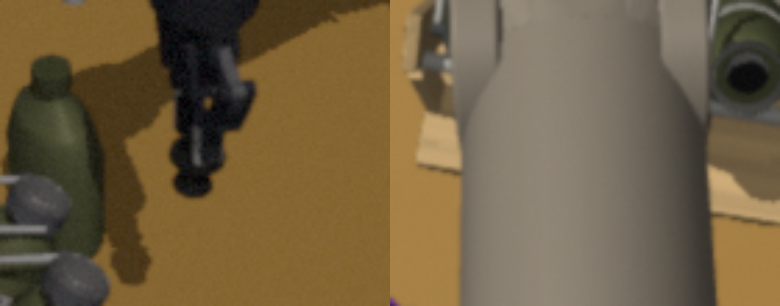

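Emit:
{"fn": "jog_arm", "kwargs": {"plan": [{"x":1,"y":3,"z":0,"yaw":0,"grip":0.2},{"x":2.2,"y":7,"z":0,"yaw":0,"grip":0.2},{"x":3.6,"y":11,"z":0,"yaw":0,"grip":0.2},{"x":5,"y":15,"z":0,"yaw":0,"grip":0.2},{"x":6.4,"y":19.5,"z":0,"yaw":0,"grip":0.2},{"x":7.8,"y":24,"z":0,"yaw":0,"grip":0.2},{"x":9.2,"y":28.5,"z":0,"yaw":0,"grip":0.2},{"x":10.6,"y":33,"z":0,"yaw":0,"grip":0.2},{"x":11.4,"y":35.5,"z":0,"yaw":0,"grip":0.2},{"x":11.8,"y":36.7,"z":0,"yaw":0,"grip":0.2},{"x":11.8,"y":36.7,"z":3,"yaw":0,"grip":0.2},{"x":11.8,"y":36.7,"z":7,"yaw":0,"grip":0.2},{"x":11.8,"y":36.7,"z":11,"yaw":0,"grip":0.2},{"x":11.8,"y":36.7,"z":15,"yaw":0,"grip":0.2},{"x":11.8,"y":36.7,"z":18.5,"yaw":0,"grip":0.2},{"x":11.8,"y":36.7,"z":21.5,"yaw":0,"grip":0.2},{"x":11.8,"y":36.7,"z":23,"yaw":0,"grip":0.2},{"x":11.8,"y":36.7,"z":23,"yaw":0,"grip":0.2},{"x":11.8,"y":36.7,"z":23,"yaw":0,"grip":0.2}]}}

```text
clock: 14.45
tcp_pos: [0.4249, 0.3585, 0.1268]
ee_rot: [0.0, 0.087, 0.996, -0.0]
force: [0.8, 0.2, -0.4]
width: 0.338
gripper_force: 46.9
```

```bash
python3 st.py
python3 - <<'E'
from h import *
c=read_camera("scene"); W=cloud(c); V=c["color"].max(2); p=sense()["tcp_pos"]
u,v=map(int,proj(c,p-[0,0,.04])); cv2.imwrite("pics/s7.png",cv2.resize(c["color"][v-60:v+60,u-75:u+75,::-1],(750,600)))
m=(V<45)&(np.hypot(W[...,0]-p[0],W[...,1]-p[1])<.04)
for lo in np.arange(.045,.12,.006):
    P=W[m&(W[...,2]>lo)&(W[...,2]<lo+.006)]
    if len(P): print(lo.round(3),len(P),P.mean(0).round(4),P.min(0).round(3),P.max(0).round(3))
E
```

```text
t 14.45 A -29.5 X -233.6 FA -0.7 FX 0.5 [0.01 0.01 0.04] [ 0.     0.087  0.996 -0.   ] 0.338076382522424 [0.4249 0.3585 0.1268]
0.069 28 [0.4349 0.3611 0.0727] [0.422 0.347 0.069] [0.44  0.371 0.075]
0.075 17 [0.4361 0.3613 0.0772] [0.428 0.351 0.075] [0.442 0.371 0.08 ]
0.081 2 [0.4366 0.3638 0.0831] [0.435 0.362 0.081] [0.438 0.365 0.085]
0.093 37 [0.4362 0.3595 0.0974] [0.427 0.342 0.095] [0.445 0.376 0.099]
0.099 77 [0.4366 0.3561 0.1009] [0.426 0.34  0.099] [0.448 0.375 0.105]
0.105 25 [0.4297 0.3535 0.1085] [0.426 0.342 0.106] [0.433 0.367 0.111]
0.111 25 [0.4303 0.3547 0.1145] [0.425 0.341 0.111] [0.439 0.381 0.117]
0.117 27 [0.4299 0.3563 0.12  ] [0.424 0.331 0.117] [0.436 0.382 0.123]
```

View pics/s7.png

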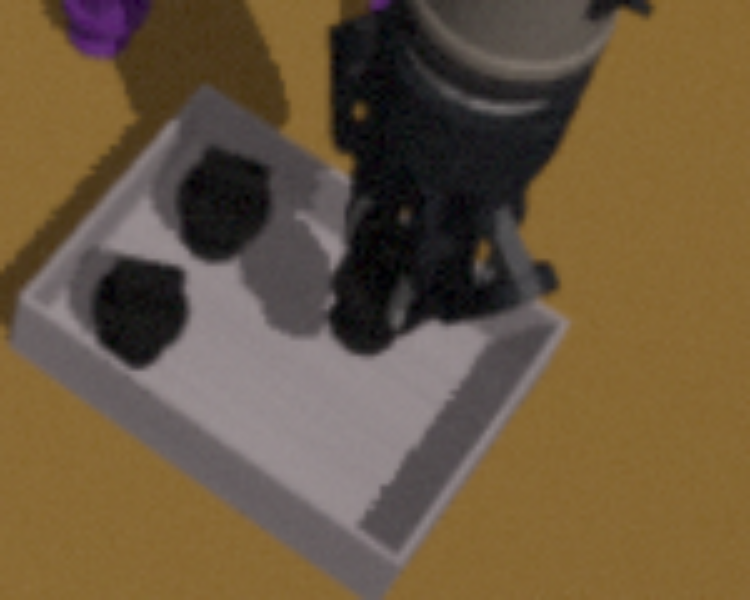

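Emit:
{"fn": "jog_arm", "kwargs": {"plan": [{"x":0,"y":0,"z":1.5,"yaw":0,"grip":0.2},{"x":0,"y":0,"z":3,"yaw":0,"grip":0.2},{"x":0,"y":0,"z":4.3,"yaw":0,"grip":0.2},{"x":0,"y":0,"z":5.2,"yaw":0,"grip":0.2},{"x":0,"y":0,"z":5.7,"yaw":0,"grip":0.2},{"x":0,"y":0,"z":6.0,"yaw":0,"grip":0.2},{"x":0,"y":0,"z":6.0,"yaw":0,"grip":0.2},{"x":0,"y":0,"z":6.0,"yaw":0,"grip":0.2}]}}

```text
clock: 15.3
tcp_pos: [0.424, 0.3593, 0.0669]
ee_rot: [0.0, 0.086, 0.996, 0.0]
force: [-0.1, -0.4, 1.7]
width: 0.335
gripper_force: 47.1
```

Emit:
{"fn": "jog_arm", "kwargs": {"plan": [{"x":0,"y":0,"z":0.1,"yaw":0,"grip":0.2},{"x":0,"y":0,"z":0.2,"yaw":0,"grip":0.2},{"x":0,"y":0,"z":0.3,"yaw":0,"grip":0.2},{"x":0,"y":0,"z":0.3,"yaw":0,"grip":0.2}]}}

```text
clock: 15.7
tcp_pos: [0.4245, 0.3593, 0.0665]
ee_rot: [0.0, 0.086, 0.996, 0.001]
force: [-3.9, -4.8, 21.0]
width: 0.339
gripper_force: 49.5
```

Emit:
{"fn": "jog_arm", "kwargs": {"plan": [{"x":0,"y":0,"z":-0.1,"yaw":0,"grip":0.2},{"x":0,"y":0,"z":-0.2,"yaw":0,"grip":0.2},{"x":0,"y":0,"z":-0.25,"yaw":0,"grip":0.2},{"x":0,"y":0,"z":-0.25,"yaw":0,"grip":0.2}], "squeeze": 20}}

```text
clock: 16.1
tcp_pos: [0.4241, 0.3593, 0.0667]
ee_rot: [0.0, 0.086, 0.996, 0.0]
force: [-0.8, -1.9, 6.4]
width: 0.333
gripper_force: 47.7
```

```bash
python3 st.py
python3 - <<'E'
from h import *
c=read_camera("scene"); W=cloud(c); V=c["color"].max(2); p=sense()["tcp_pos"]; print(sense()["force"],sense()["gripper_force"])
u,v=map(int,proj(c,p-[0,0,.04])); cv2.imwrite("pics/s8.png",cv2.resize(c["color"][v-60:v+60,u-75:u+75,::-1],(750,600)))
E
```

```text
t 16.1 A -81.1 X -264.4 FA 5.7 FX 2.8 [-0.44  0.34  0.01] [0.    0.086 0.996 0.   ] 0.3334153751482511 [0.4241 0.3593 0.0667]
[-1.00552965 -1.92149338  7.89408897] 47.72739887237549
```

View pics/s8.png

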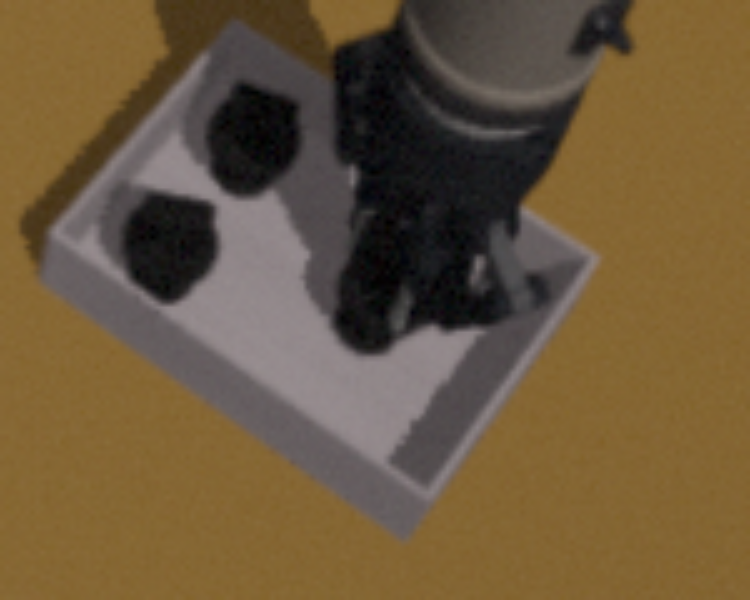

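Emit:
{"fn": "jog_arm", "kwargs": {"plan": [{"x":0,"y":0,"z":0,"yaw":0,"grip":0.33},{"x":0,"y":0,"z":0,"yaw":0,"grip":0.35},{"x":0,"y":0,"z":0,"yaw":0,"grip":0.37},{"x":0,"y":0,"z":0,"yaw":0,"grip":0.4},{"x":0,"y":0,"z":0,"yaw":0,"grip":0.45},{"x":0,"y":0,"z":0,"yaw":0,"grip":0.5},{"x":0,"y":0,"z":0,"yaw":0,"grip":0.5}]}}

```text
clock: 16.85
tcp_pos: [0.4235, 0.3591, 0.0657]
ee_rot: [-0.0, 0.086, 0.996, -0.0]
force: [-0.6, -0.2, 0.9]
width: 0.495
gripper_force: 0.0
```

Emit:
{"fn": "jog_arm", "kwargs": {"plan": [{"x":0,"y":0,"z":-0.5,"yaw":0,"grip":0.5},{"x":0,"y":0,"z":-1.5,"yaw":0,"grip":0.5},{"x":0,"y":0,"z":-3,"yaw":0,"grip":0.5},{"x":0,"y":0,"z":-6,"yaw":0,"grip":0.5},{"x":0,"y":0,"z":-10,"yaw":0,"grip":0.5},{"x":0,"y":0,"z":-14,"yaw":0,"grip":0.5},{"x":0,"y":0,"z":-18,"yaw":0,"grip":0.5},{"x":0,"y":5,"z":-20,"yaw":0,"grip":0.5},{"x":0,"y":10,"z":-20,"yaw":0,"grip":0.5},{"x":0,"y":15,"z":-20,"yaw":0,"grip":0.5},{"x":0,"y":20,"z":-20,"yaw":0,"grip":0.5},{"x":0,"y":20,"z":-20,"yaw":0,"grip":0.5}]}}

```text
clock: 18.05
tcp_pos: [0.4549, 0.5633, 0.2643]
ee_rot: [-0.001, 0.082, 0.997, 0.001]
force: [-0.4, -0.1, -0.1]
width: 0.507
gripper_force: 0.0
```

Run:
```python
from h import *
for n in ("scene","top"):
    c=read_camera(n); W=cloud(c); V=c["color"].max(2)
    m=((V<34)&(W[...,2]>.01)&(W[...,2]<.3)&(W[...,0]>.3)).astype(np.uint8)
    k,l,s,ce=cv2.connectedComponentsWithStats(m)
    for i in range(1,k):
        if s[i,4]>25:
            P=W[l==i]; print(n,s[i],np.median(P,0).round(4),P.min(0).round(3),P.max(0).round(3),"top",P[P[:,2]>P[:,2].max()-.006].mean(0).round(4))
    P=W[(np.hypot(W[...,0]-.57,W[...,1]+.038)<.045)&(W[...,2]>.215)];print("rim mid",P.mean(0).round(4),P.max(0).round(3))
    q=(.562,-.132); P=W[(np.hypot(W[...,0]-q[0],W[...,1]-q[1])<.045)&(W[...,2]>.215)];print("rim b",P.mean(0).round(4),P.max(0).round(3))
print(sense()["force"],sense()["tcp_pos"])
```

```text
scene [ 47   1  23  39 130] [ 0.7087 -1.4569  0.0909] [ 0.655 -1.617  0.016] [ 0.715 -1.378  0.157] top [ 0.7146 -1.4393  0.1561]
scene [134   0  16  16 106] [ 0.3242 -1.4653  0.0363] [ 0.316 -1.606  0.011] [ 0.329 -1.41   0.082] top [ 0.3253 -1.4274  0.079 ]
scene [26 22  9 24 59] [ 0.8194 -1.4564  0.0634] [ 0.811 -1.492  0.011] [ 0.83  -1.43   0.122] top [ 0.8235 -1.4499  0.1223]
scene [200 168   6  11  37] [ 0.6245 -0.1442  0.2543] [ 0.619 -0.158  0.251] [ 0.63  -0.128  0.257] top [ 0.6244 -0.1433  0.2542]
scene [211 198   8  14  56] [ 0.6414 -0.0491  0.2506] [ 0.609 -0.115  0.182] [ 0.648 -0.033  0.254] top [ 0.6407 -0.0497  0.251 ]
scene [224 229  10  17  78] [0.6554 0.0424 0.2533] [ 0.631 -0.019  0.145] [0.663 0.062 0.257] top [0.6553 0.0434 0.2538]
scene [368 317  17  21 277] [0.4316 0.2729 0.0413] [0.413 0.25  0.011] [0.446 0.288 0.071] top [0.4262 0.2708 0.0665]
scene [351 339  18  21 273] [0.4938 0.296  0.0431] [0.472 0.273 0.01 ] [0.509 0.311 0.069] top [0.4893 0.2925 0.0663]
scene [392 347  19  23 299] [0.4348 0.3623 0.0428] [0.41  0.339 0.01 ] [0.45  0.379 0.071] top [0.
[... 1176 characters left out ...]
 0.57  -0.12   0.215] top [ 0.5638 -0.138   0.2114]
top [149 211  16  15 188] [0.4828 0.2854 0.0491] [0.469 0.271 0.032] [0.502 0.301 0.07 ] top [0.4874 0.29   0.0659]
top [  5 212   6  10  38] [0.4477 0.5103 0.2949] [0.436 0.507 0.256] [0.455 0.53  0.299] top [0.4458 0.509  0.297 ]
top [118 236  18  16 199] [0.4236 0.3536 0.0401] [0.407 0.338 0.033] [0.443 0.375 0.071] top [0.4249 0.3564 0.0668]
top [157 237  16  16 195] [0.4217 0.2637 0.0462] [0.406 0.249 0.031] [0.441 0.286 0.069] top [0.4246 0.2665 0.0658]
rim mid [ 0.5816 -0.0405  0.227 ] [ 0.608 -0.004  0.244]
rim b [ 0.567  -0.1337  0.2282] [ 0.601 -0.097  0.245]
[-0.05960734 -1.29432579 -0.41740978] [0.45699258 0.55750526 0.26536341]
```

The stopper stands upright, with its top at z 0.067 like the two spares. The flask is level with its neighbours and the bail is down.

```bash
python3 -c "
from h import *
print(hand_in())"
```

```text
the job is handed in; nothing more can be done
None
```

The job is handed in: I folded the bail right down, rocked the stopper out without dragging the flask, and stood it upright in the tin beside the two untouched spares, at about 18 s of the 58 s allowed; the judge's result wasn't shown.

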